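# Seat the plug-in modules and snap the dock's lid shut

## Robot

A 6-joint arm with a two-finger parallel gripper is mounted at the origin on the work surface. World frame = base frame: x ahead of the robot, y to its left, z up, the work surface at z = 0. Lengths are in m, angles in rad, forces in N, time in s.
With the tool pointing down it reaches from about 0.225 to 0.875 m from the base axis. Payload 3.4 kg.
Tool frame: the origin (TCP) lies at the very end of the fingers, on their centre line; the grasp point (between the pads) lies 19 mm behind it; z points along the fingers, x is the direction in which the jaws open and shut, and the axes are right-handed (so a half turn about z gives the same grasp; the last joint's range is limited). The gripper opens to 85 mm and grips with 20 to 120 N. Pads are 22 mm wide; open, the fingers measure 114 mm over their backs; the gripper's body (76 mm by 85 mm) begins 54 mm behind the grasp point. The pads swing forward as they close: fully open they stand 13 mm farther back than shut.
Start: joints at [-1.419, 0.276, 1.505, -0, 1.361, -0.121], TCP at [0.155, -0.554, 0.198] pointing down, gripper open.
Joint ranges: [-2.89, 2.89], [-0.75, 2.08], [0.22, 2.7], [-1.18, 4.32], [0.11, 2.71], [-2.7, 2.7]. Speed limits (rad/s): [2.57, 2.57, 3.14, 3.14, 3.14, 3.14].

## Interface

Orientations are given as a unit quaternion [w, x, y, z].
In Python, from rig import manip gives the robot as it stands.
- The arm moves only by the tool carry_out, never from a script. Its argument "series" is a list of rows, each a list of 2 entries, a list of its own where there are three numbers: the shift along the tool's x, y, z in mm, then the turn about the tool's z in degrees. A call has 1 to 10 rows; each row shifts and turns the pose as measured when the row begins, along the tool's axes as they then stand; what a row does not reach is not made up. A row lasts 1/12 s, in which the tool goes at most 41.7 mm and 7.16 degrees, less where a joint would pass 70% of its speed; a pose out of reach is approached as far as the arm can. A call is refused whole if a number of a shift passes 41.7 or a number of a turn 7.16, either way. A call with a gripper value outside its range is refused whole. "fingers" is the finger opening in mm, from 0 to 85.4, set as the call begins (left out, the last holds). The fingers move at their own pace and stop on an object; "squeeze" is the grip in N (left out, the last holds). Time passes only in rows, so rows that do not move let the fingers close. It gives the time, the measured TCP pose, the force and the opening at its end, in the units of the state.
- manip.get_state(): the state, without advancing time (a new reading comes with each control period).
- manip.get_image(name): name is "scene" or "top" or "wrist"; returns a dict with "frame" (420x560x3 uint8, blue, green, red), "K" (3x3 intrinsics, pixels), "rvec" (rotation vector, rad) and "tvec" (3), from world to camera coordinates, as OpenCV has them; the wrist camera has in their place "mount" (4x4, takes a point from camera to tool coordinates, whose origin is the TCP and whose axes are the tool frame's). Camera axes: x right, y down, z forward; pixel columns grow to the right and rows downward; lengths in m; the calibration is good to about 2 mm. A picture is of the moment at which its call begins: read the wrist's pose just before it. There is no depth.
- manip.sign_off(): hands the job in, once; it reports no verdict.
The state is a dict: "clock": time; "qpos": joint angles; "qd": joint speeds; "effort": joint torques, N m; "position": TCP position; "ee_rot": TCP orientation; "contact_force": force on the tool from outside, world axes, zero at the start; "moment": the same for the moment, N m; "width": finger opening in m.
Only numpy, scipy, OpenCV 4.12 (cv2) and the standard library are available. Lean on these libraries where they do the work, as an engineer would, in place of code of your own. Each camera call takes 0.05 s, during which the arm holds its last target. There are 200 camera calls.

## Task

Two of the four plug-in modules in the dock have worked loose and stand too high: press them straight down, firmly but without ramming them, until all four are fully home in their sockets. Then swing the dock's clear lid over them and press its front edge down until the catch holds it fully shut, and let go. Leave the other things on the bench where they lie.

Things in the scene. Friction and masses are not known exactly. Their poses are not given: they have to be found in the camera images.
- dock: the module dock, fixed to the bench: grey base 150 mm (own x) x 210 mm (own y) x 42 mm tall; origin at the centre of its underside, own x points away from the robot to the lid's hinge, z up. Its deck has four sockets in a row, at x = -10 mm, y = -69, -23, 23 and 69 mm: the modules stand 46 mm apart with 20 mm gaps.
- lid (a joint): angle of the clear lid (rad): 0 fully shut, 1.57 upright, stop at 1.95; starts at 1.6 to 1.85. Stiff hinge (0.16 N m): stays where left. For the last 6 mm at the front two sprung pins lift it; a ball catch in the middle of the front edge holds it once pressed fully shut (7 N steady on the front of its top, up to 20 N in a moving press). Not pressed home it springs back to about 0.05.
- lid_hinge (a point): middle of the lid's hinge line, which runs along the dock's y: at dock x = 75 mm, 42 mm above the dock's origin. The lid is a clear open-bottomed box: 150 mm from the hinge line to its front wall, 210 mm wide, 48 mm deep, 3 mm walls. Open, its flat outer top (48 mm from the plane of its rim) faces away from the robot.
- lid_tab (a point): middle of the outer edge of the lid's black finger tab (70 mm wide along the dock's y, 8 mm thick, standing 16 mm out from the middle of the lid's front wall near the rim): 166 mm from the hinge line and 8 mm above the rim's plane when shut. With the lid open the tab is its topmost part.
- spare: bystander: a spare module, same block as those in the dock, lying on the bench at the dock's right-hand side; origin at the centre of its underside
- driver: bystander: screwdriver, 170 mm, black handle, lying at the dock's left-hand side; origin near its middle on the bench
- meter: bystander: hand multimeter 155 x 78 x 32 mm, lying to the right; origin at the centre of its underside
- spool: bystander: metal wire spool, 64 mm across, 48 mm tall, standing on end at the near left beside the arm; origin at the centre of its underside
- jar: bystander: clear jar with a white cap, 56 mm across, 62 mm tall, at the near right; origin at the centre of its underside
- case: bystander: clear open parts case 190 x 150 x 42 mm at the left; origin at the centre of its underside
- breadboard: bystander: white breadboard 85 x 168 x 9 mm lying at the near left; origin at the centre of its underside
- module_a: one of four identical plug-in modules: pale grey block 40 mm (along the dock's x) x 26 mm (along y) x 22 mm tall; origin at the centre of its underside. Slides only up and down in its socket (6 N friction), stays where left. Home: origin 48 mm above the dock's origin, flat top at 70 mm, hard stop. Two of the four, in any sockets, start 7 to 11 mm high, pins showing. Which socket each is in varies.
- module_b: one of four identical plug-in modules: pale grey block 40 mm (along the dock's x) x 26 mm (along y) x 22 mm tall; origin at the centre of its underside. Slides only up and down in its socket (6 N friction), stays where left. Home: origin 48 mm above the dock's origin, flat top at 70 mm, hard stop. Two of the four, in any sockets, start 7 to 11 mm high, pins showing. Which socket each is in varies.
- module_c: one of four identical plug-in modules: pale grey block 40 mm (along the dock's x) x 26 mm (along y) x 22 mm tall; origin at the centre of its underside. Slides only up and down in its socket (6 N friction), stays where left. Home: origin 48 mm above the dock's origin, flat top at 70 mm, hard stop. Two of the four, in any sockets, start 7 to 11 mm high, pins showing. Which socket each is in varies.
- module_d: one of four identical plug-in modules: pale grey block 40 mm (along the dock's x) x 26 mm (along y) x 22 mm tall; origin at the centre of its underside. Slides only up and down in its socket (6 N friction), stays where left. Home: origin 48 mm above the dock's origin, flat top at 70 mm, hard stop. Two of the four, in any sockets, start 7 to 11 mm high, pins showing. Which socket each is in varies.

How it is judged:
On the way, in this order (a step that is already met when the one before it is completed fails the run):
1. all four modules are fully home while the lid is still open (z of each of module_a, module_b, module_c, module_d in the frame of dock below 0.0497 m and value of joint lid above 0.8 rad), for 0.2 s.
2. the lid is fully shut over them (value of joint lid below 0.02 rad), for 0.2 s.
At the end, for the whole second after the job is handed in: All four modules are within 1.7 mm of fully home (origin no more than 49.7 mm above the dock's origin) and the lid is shut and held by its catch, within 0.02 rad of fully shut (z of each of module_a, module_b, module_c, module_d in the frame of dock below 0.0497 m and value of joint lid below 0.02 rad); the robot touches nothing.
It fails at once if a module is rammed: pushed by the gripper with more than 60 N (contact force between the fingers and module_a above 60 N or contact force between the fingers and module_b above 60 N or contact force between the fingers and module_c above 60 N or contact force between the fingers and module_d above 60 N).
It fails at once if a bystander is moved by more than 30 mm (distance of any of spare, driver, meter, spool, jar, case, breadboard from where it was at the start of the episode above 0.03 m).
It also fails if it takes over 58 s, if anything falls off the work surface, if the arm or the gripper's body presses on something with over 40 N, if the wrist force passes 120 N, or if a joint passes its speed limit or range.

## Working session

There is one attempt and no reset: what is moved stays moved. The work goes in short steps, Python scripts to look and compute and a tool call to move; the robot and the scene stay as the last step left them, time stands still between calls to the robot, and variables do not carry over. Pictures are saved under pics/ and viewed, about 8 in all and at most 12, crops included, and the job is handed in when it is done.

Besides the shell and the picture viewer there is one more tool, called after "Request:" as a command line: name --argument value ..., lists and objects as JSON in quotes. carry_out: Moves the arm, as the interface text tells. Its arguments: {"type":"object","properties":{"series":{"type":"array","items":{"type":"array"}},"fingers":{"type":"number"},"squeeze":{"type":"number"}},"required":["series"]}

```bash
mkdir -p pics; cat > h.py <<'E'
import numpy as np, cv2
from rig import manip
def cam(n):
    d=manip.get_image(n); return d
def ray(d,u,v):
    R=cv2.Rodrigues(np.array(d["rvec"],float))[0]; t=np.array(d["tvec"],float).reshape(3)
    p=cv2.undistortPoints(np.array([[[u,v]]],float),np.array(d["K"],float),None)[0,0]
    return -R.T@t, R.T@np.array([p[0],p[1],1.])
def onz(d,u,v,z):
    c,r=ray(d,u,v); return c+r*(z-c[2])/r[2]
def proj(d,P):
    return cv2.projectPoints(np.array(P,float).reshape(-1,1,3),np.array(d["rvec"],float),np.array(d["tvec"],float),np.array(d["K"],float),None)[0].reshape(-1,2)
E
python3 - <<'E'
from h import *
import pickle
s=manip.get_state();print({k:np.round(v,3) for k,v in s.items()})
D={n:cam(n) for n in("scene","top")}
pickle.dump(D,open("d0.pkl","wb"))
for n in D: cv2.imwrite(f"pics/{n}0.png",cv2.resize(D[n]["frame"],(800,600),interpolation=cv2.INTER_CUBIC)); print(n,ray(D[n],280,210))
E
```

```text
{'clock': np.float64(0.0), 'qpos': array([-1.419,  0.277,  1.506, -0.   ,  1.361, -0.121]), 'qd': array([-0.   ,  0.   , -0.001, -0.   ,  0.002, -0.001]), 'effort': array([ 1.0000e-03, -4.1677e+01, -2.4581e+01,  0.0000e+00,  1.1000e-02,
        0.0000e+00]), 'position': array([ 0.155, -0.553,  0.197]), 'ee_rot': array([-0.001,  0.797, -0.604, -0.001]), 'contact_force': array([ 0.178,  0.564, -0.256]), 'moment': array([ 0.034, -0.003,  0.002]), 'width': np.float64(0.086)}
scene (array([1.13603638, 0.63552085, 1.00515372]), array([-0.49493227, -0.47435092, -0.72856348]))
top (array([0.38283504, 0.00395039, 1.40849473]), array([ 0.04559654, -0.0175374 , -0.99911219]))
```

View pics/scene0.png

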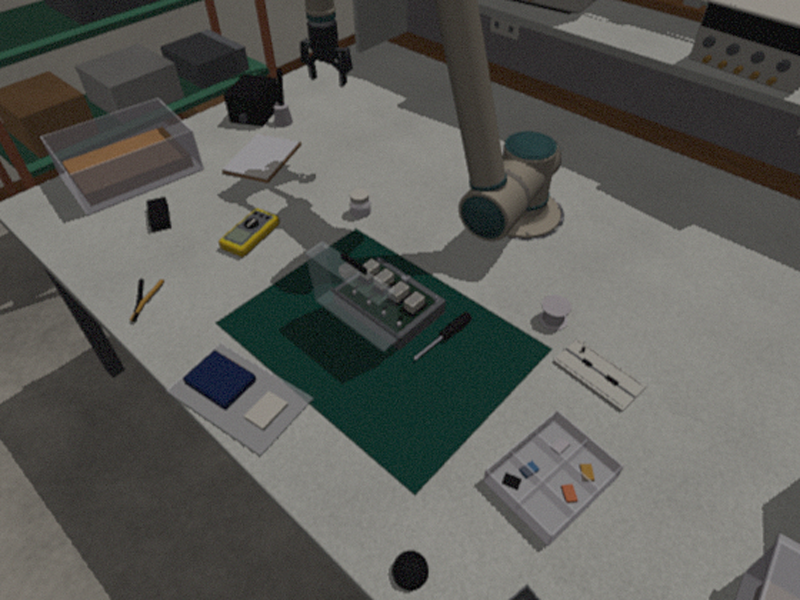

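View pics/top0.png

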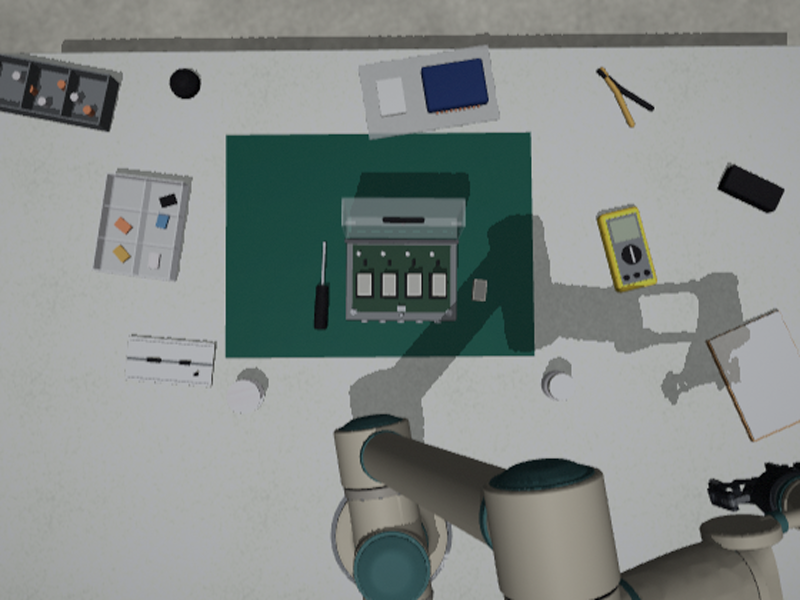

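The dock is nearly square to the world at about (401,280) in the enlarged top view. The lid is open behind it, and the four white modules are at about x=364, 390, 414 and 439 in row 285. Next I'll measure them.

```bash
python3 - <<'E'
from h import *
import pickle
D=pickle.load(open("d0.pkl","rb"));d=D["top"];f=d["frame"]
x0,y0=235,160;c=f[y0:235,x0:325]
g=c.min(axis=2);m=(g>110).astype(np.uint8)
n,l,st,ce=cv2.connectedComponentsWithStats(m)
P=[]
for i in range(1,n):
    if st[i,4]>60:
        u,v=ce[i]+[x0,y0];p=onz(d,u,v,.072);print(st[i],u,v,p)
for (u,v) in [(346,320),(457,320),(346,240),(458,240)]: print(onz(d,u/1.4286,v/1.4286,.042))
t=[(384,219.5),(424,219.5)]
for z in(.2,.21): print([onz(d,u/1.4286,v/1.4286,z) for u,v in t])
big=cv2.resize(f[130:240,225:345],None,fx=6,fy=5.4,interpolation=cv2.INTER_CUBIC);cv2.imwrite("pics/a.png",big)
s=D["scene"]["frame"][160:260,200:330];cv2.imwrite("pics/b.png",cv2.resize(s,None,fx=6,fy=6,interpolation=cv2.INTER_CUBIC))
E
```

```text
[ 15  32  10  15 149] 254.53020134228188 198.95302013422818 [0.47348824 0.04762998 0.072     ]
[ 33  32   9  15 135] 272.0 199.0 [0.47307117 0.00143404 0.072     ]
[ 50  32  10  15 150] 289.5 199.0 [ 0.47277824 -0.04481864  0.072     ]
[ 68  32   9  15 135] 307.0 199.0 [ 0.47248546 -0.09104762  0.072     ]
[0.40802844 0.08220987 0.042     ]
[ 0.40677845 -0.12726439  0.042     ]
[0.55987137 0.08168468 0.042     ]
[ 0.55842875 -0.13078863  0.042     ]
[array([0.57359372, 0.00868813, 0.2       ]), array([ 0.57312322, -0.05850922,  0.2       ])]
[array([0.57201524, 0.00864892, 0.21      ]), array([ 0.57154863, -0.05799238,  0.21      ])]
```

View pics/b.png

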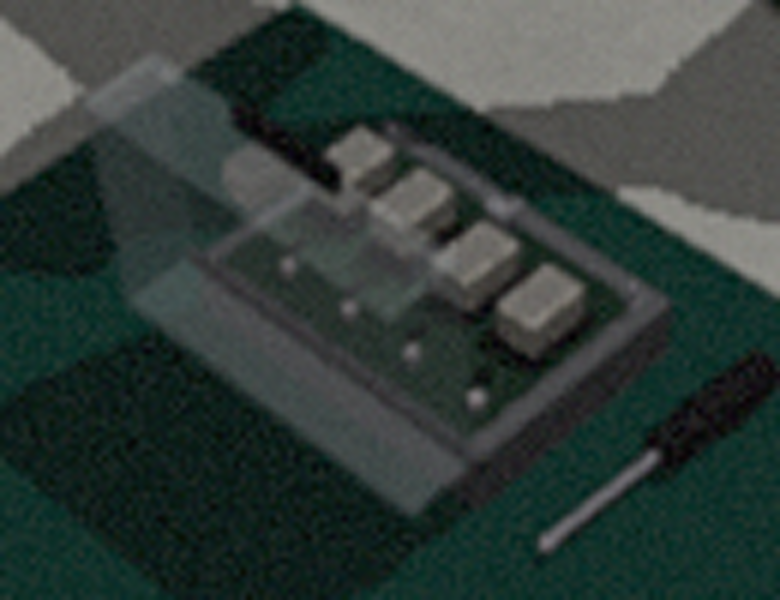

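The crop shows all four modules and the lid standing open. It doesn't show clearly which two are loose, so I'll use the wrist camera from close by. I'm moving now with the fingers closing.

Request:
carry_out --series '[[[-25,-31,0],0],[[-25,-31,0],0],[[-25,-31,0],0],[[-25,-31,0],0],[[-25,-31,0],0],[[-25,-31,0],0],[[-25,-31,0],0],[[-25,-31,0],0],[[-25,-31,0],0],[[-25,-31,0],0]]' --fingers 0

```text
clock: 0.93
position: [0.3895, -0.2228, 0.1917]
ee_rot: [-0.0, 0.792, -0.611, -0.003]
contact_force: [0.5, 0.3, -0.6]
width: 0.0002
```

Request:
carry_out --series '[[[0,0,0],-7],[[0,0,0],-7],[[0,0,0],-7],[[0,0,0],-7],[[0,0,0],-7],[[0,0,0],-7],[[0,0,0],-7],[[0,0,0],-7],[[0,0,0],-7],[[0,0,0],-7]]'

```text
clock: 1.77
position: [0.3925, -0.2085, 0.1883]
ee_rot: [-0.006, 1.0, -0.031, -0.004]
contact_force: [0.0, 0.0, 0.0]
width: -0.0005
```

```bash
cat >> h.py <<'E'
from scipy.spatial.transform import Rotation as Ro
yaw=-0.0072
def tool():
    s=manip.get_state();w,x,y,z=s["ee_rot"];return s,Ro.from_quat([x,y,z,w]).as_matrix()
def to(P):
    s,R=tool();d=R.T@(np.array(P)-s["position"])*1000
    ax=R[:,0];a=np.degrees(np.arctan2(ax[1],ax[0])-yaw)
    print("t",round(float(s["clock"]),2),"pos",np.round(s["position"],4),"F",np.round(s["contact_force"],1),"w",round(float(s["width"]),4),"| shift",np.round(d,1),"turn",round(a,2),"tilt",np.round(R[:,2],3))
def wray(d,u,v,s,R):
    M=np.array(d["mount"]);p=cv2.undistortPoints(np.array([[[u,v]]],float),np.array(d["K"],float),None)[0,0]
    r=R@M[:3,:3]@np.array([p[0],p[1],1.]);c=np.array(s["position"])+R@M[:3,3];return c,r
E
python3 - <<'E'
from h import *
to([.4732,-.0217,.13])
d=cam("wrist");cv2.imwrite("pics/w1.png",d["frame"])
E
```

```text
t 1.77 pos [ 0.3925 -0.2085  0.1883] F [0. 0. 0.] w -0.0005 | shift [  69.7 -190.6   60. ] turn -3.08 tilt [-0.009  0.013 -1.   ]
```

Request:
carry_out --series '[[[8,-38,0],-3],[[8,-38,0],0],[[4,-38,0],0],[[0,-38,0],0],[[0,-35,0],0],[[0,0,0],0],[[0,0,0],0]]'

```text
clock: 2.4
position: [0.417, -0.0173, 0.1881]
ee_rot: [-0.007, 1.0, -0.014, -0.005]
contact_force: [-0.2, -1.5, -0.3]
width: -0.0
```

```bash
python3 - <<'E'
from h import *
to([.4732,-.0217,.13])
d=cam("wrist");cv2.imwrite("pics/w2.png",cv2.resize(d["frame"],(800,600)));print(np.round(d["mount"],3))
import pickle;pickle.dump((d,)+tool(),open("w2.pkl","wb"))
E
```

```text
t 2.4 pos [ 0.417  -0.0173  0.1881] F [-0.2 -1.5 -0.3] w -0.0 | shift [56.9  3.7 57.5] turn -1.13 tilt [-0.01   0.013 -1.   ]
[[ 1.    -0.001  0.001 -0.   ]
 [ 0.001  0.961  0.276 -0.07 ]
 [-0.001 -0.276  0.961 -0.175]
 [ 0.     0.     0.     1.   ]]
```

View pics/w2.png

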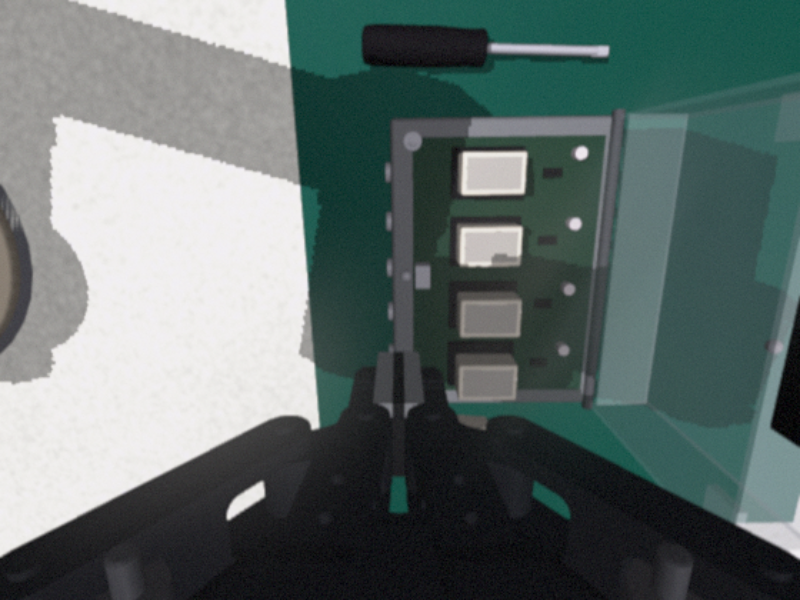

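The view shows all four modules at about x=490 and rows 172, 245, 315 and 375. Heights are ambiguous, so I'll press each one gently and read its height from contact.

Request:
carry_out --series '[[[19,25,10],-1],[[19,25,15],0],[[18,24,20],0],[[0,0,20],0],[[0,0,15],0],[[0,0,0],0]]'

```text
clock: 2.95
position: [0.4747, -0.1034, 0.1046]
ee_rot: [-0.005, 1.0, -0.012, -0.002]
contact_force: [-0.1, 1.0, -0.6]
width: 0.0002
```

```bash
python3 - <<'E'
from h import *
to([.4726,-.0910,.085])
E
```

```text
t 2.95 pos [ 0.4747 -0.1034  0.1046] F [-0.1  1.  -0.6] w 0.0002 | shift [ -2.3 -12.1  19.7] turn -0.95 tilt [-0.004  0.009 -1.   ]
```

Request:
carry_out --series '[[[-2,-12,5],-1],[[0,0,7],0],[[0,0,0],0],[[0,0,0],0]]'

```text
clock: 3.28
position: [0.4723, -0.0932, 0.0925]
ee_rot: [-0.005, 1.0, -0.006, -0.002]
contact_force: [0.9, -0.2, 0.4]
width: -0.0001
```

```bash
python3 - <<'E'
from h import *
to([.4726,-.0910,.085])
E
```

```text
t 3.28 pos [ 0.4723 -0.0932  0.0925] F [ 0.9 -0.2  0.4] w -0.0001 | shift [ 0.3 -2.1  7.5] turn -0.24 tilt [-0.005  0.009 -1.   ]
```

Request:
carry_out --series '[[[0,-2,4],0],[[0,0,3],0],[[0,0,3],0],[[0,0,2],0],[[0,0,2],0],[[0,0,2],0]]'

```text
clock: 3.78
position: [0.474, -0.0904, 0.0781]
ee_rot: [-0.003, 1.0, -0.005, 0.001]
contact_force: [0.0, 0.3, 0.3]
width: -0.0001
```

Request:
carry_out --series '[[[-1,0,2],0],[[0,0,2],0],[[0,0,2],0]]'

```text
clock: 4.03
position: [0.473, -0.0903, 0.0715]
ee_rot: [-0.003, 1.0, -0.005, 0.001]
contact_force: [0.3, -0.7, -0.3]
width: 0.0001
```

Request:
carry_out --series '[[[0,0,2],0],[[0,0,2],0]]'

```text
clock: 4.2
position: [0.473, -0.0904, 0.067]
ee_rot: [-0.003, 1.0, -0.005, 0.001]
contact_force: [-0.0, 0.6, -0.8]
width: -0.0
```

No contact at z=0.067, where even a home module's top would be at 0.070, so I'll look.

```bash
python3 - <<'E'
from h import *
to([.4726,-.0910,.085])
d=cam("wrist");t=cam("top");a=cv2.resize(d["frame"][150:420,150:430],(560,540));b=cv2.resize(t["frame"][140:240,240:280+60],(540,540))
s=cam("scene");cv2.imwrite("pics/s3.png",cv2.resize(s["frame"][130:260,190:330],(560,520)))
cv2.imwrite("pics/w3.png",np.hstack([cv2.resize(d["frame"],(400,300)),cv2.resize(s["frame"][150:255,200:340],(400,300),interpolation=cv2.INTER_CUBIC)]))
E
```

```text
t 4.2 pos [ 0.473  -0.0904  0.067 ] F [-0.   0.6 -0.8] w -0.0 | shift [ -0.3   0.5 -18. ] turn -0.12 tilt [ 0.002  0.007 -1.   ]
```

View pics/w3.png

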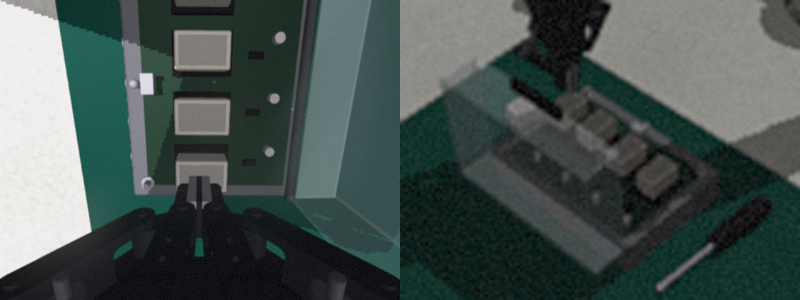

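The wrist view shows the fingertip at (200,178), just overlapping the last module's lower edge. I'll cast module-top rays from both wrist views to check position and height.

```bash
python3 - <<'E'
from h import *
import pickle
s,R=tool();d=cam("wrist");pickle.dump((d,s,R),open("w3.pkl","wb"))
K=np.array(d["K"]);M=np.array(d["mount"])
p=K@(-M[:3,:3].T@M[:3,3]);print("TCP px",p[:2]/p[2],K[0,0])
for nm in("w2.pkl","w3.pkl"):
    d,s,R=pickle.load(open(nm,"rb"));f=d["frame"].astype(int)
    print(nm)
    sat=f.max(2)-f.min(2)
    m=((f.min(2)>95)&(sat<40)).astype(np.uint8);m[:,:250 if nm=="w3.pkl" and 0 else 0]=0
    m=cv2.morphologyEx(m,cv2.MORPH_OPEN,np.ones((3,3),np.uint8))
    n,l,st,ce=cv2.connectedComponentsWithStats(m)
    for i in range(1,n):
        if 300<st[i,4]<6000:
            (cx,cy),(w,h),a=cv2.minAreaRect(np.argwhere(l==i)[:,::-1].astype(np.float32))
            q=[]
            for z in(.070,.080):
                c,r=wray(d,cx,cy,s,R);q.append(np.round(c+r*(z-c[2])/r[2],4))
            print(st[i],round(cx),round(cy),round(w),round(h),round(a),*q)
E
```

```text
TCP px [278.95071388 238.0608282 ] 320.8885569291879
w2.pkl
[342  30  85  10 592] 384 34 84 7 2 [0.5065 0.115  0.07  ] [0.5036 0.1128 0.08  ]
[ 328   82  100   18 1297] 378 90 17 99 90 [0.5035 0.0712 0.07  ] [0.5007 0.0705 0.08  ]
[ 321  105   49   32 1460] 345 120 31 48 90 [0.4761 0.0469 0.07  ] [0.4742 0.0471 0.08  ]
[ 320  157   46   30 1309] 342 172 29 45 90 [0.475  0.0015 0.07  ] [0.4731 0.0031 0.08  ]
[  0 163   8  61 357] 4 193 60 7 90 [ 0.1544 -0.0103  0.07  ] [ 0.1634 -0.0083  0.08  ]
[ 514  171   46  220 3965] 536 280 219 45 90 [ 0.6724 -0.1144  0.07  ] [ 0.6639 -0.1088  0.08  ]
[ 322  210   43   26 1099] 343 222 25 42 90 [ 0.4766 -0.048   0.07  ] [ 0.4747 -0.0447  0.08  ]
[ 313  255   49   27 1080] 337 268 25 49 88 [ 0.4717 -0.0957  0.07  ] [ 0.47   -0.0907  0.08  ]
[158 337  28  27 360] 171 350 12 36 57 [ 0.2933 -0.189   0.07  ] [ 0.2976 -0.1808  0.08  ]
w3.pkl
[ 244   43   80   55 4326] 284 70 54 79 90 [0.476  0.0007 0.07  ] [ 0.4758 -0.0006  0.08  ]
[ 171   57   45  216 5234] 198 164 217 40 86 [ 0.4298 -0.0458  0.07  ] [ 0.4323 -0.0444  0.08  ]
[ 244  139   78   51 3848] 282 164 50 77 90 [ 0.4752 -0.0465  0.07  ] [ 0.4751 -0.045   0.08  ]
[ 246  226   73   44 1993] 282 248 43 72 90 [ 0.4746 -0.095   0.07  ] [ 0.4745 -0.0908  0.08  ]
```

```bash
python3 - <<'E'
from h import *
import pickle
d,s,R=pickle.load(open("w3.pkl","rb"))
f=d["frame"].copy();c=f[120:320,190:370];c=cv2.resize(c,None,fx=3.0,fy=3.0,interpolation=cv2.INTER_CUBIC)
c=cv2.convertScaleAbs(c,alpha=1.6,beta=10)
cv2.circle(c,(int(89*3),int(118*3)),4,(0,0,255),1)
cv2.imwrite("pics/w3c.png",c)
E
```

```text
(no output)
```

View pics/w3c.png

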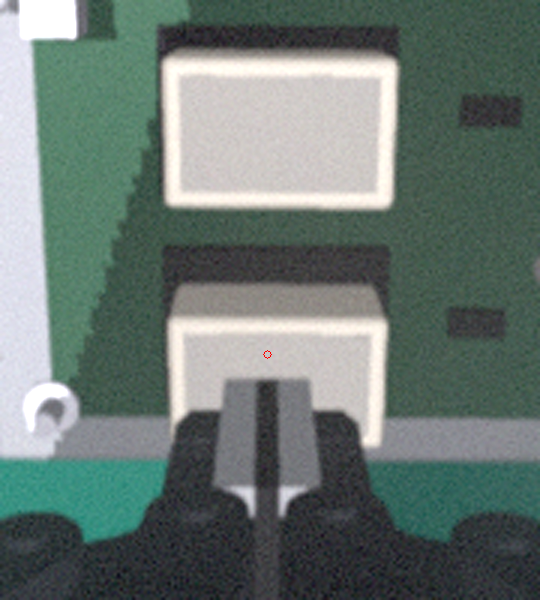

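The fingertip's front face lies near the middle of the module and looks further back than the projected TCP (red circle). I'll cross-check in the scene camera.

```bash
python3 - <<'E'
from h import *
d=cam("scene");s,R=tool()
P=[s["position"],[.4732,-.0908,.07],[.4732,-.0908,.081]]
for y in(.0476,.0014,-.0448,-.091):
  for z in(.07,.08):
    P+=[[.4732+a,y+b,z] for a,b in((.02,.013),(.02,-.013),(-.02,-.013),(-.02,.013))]
q=proj(d,P);print(np.round(q[:3],1))
u0,v0=225,140;k=8
c=cv2.resize(d["frame"][v0:v0+75,u0:u0+90],None,fx=k,fy=k,interpolation=cv2.INTER_CUBIC)
c=cv2.convertScaleAbs(c,alpha=1.5,beta=10)
g=lambda p:tuple(int(x) for x in ((p-[u0,v0]+.5)*k-.5))
cv2.circle(c,g(q[0]),5,(0,0,255),1)
for i in range(8): cv2.polylines(c,[np.array([g(p) for p in q[3+4*i:7+4*i]])],True,(0,255,0) if i%2==0 else (255,0,255),1)
cv2.imwrite("pics/s4.png",c)
E
```

```text
[[259.3 188.3]
 [259.1 187.7]
 [258.9 185.2]]
```

View pics/s4.png

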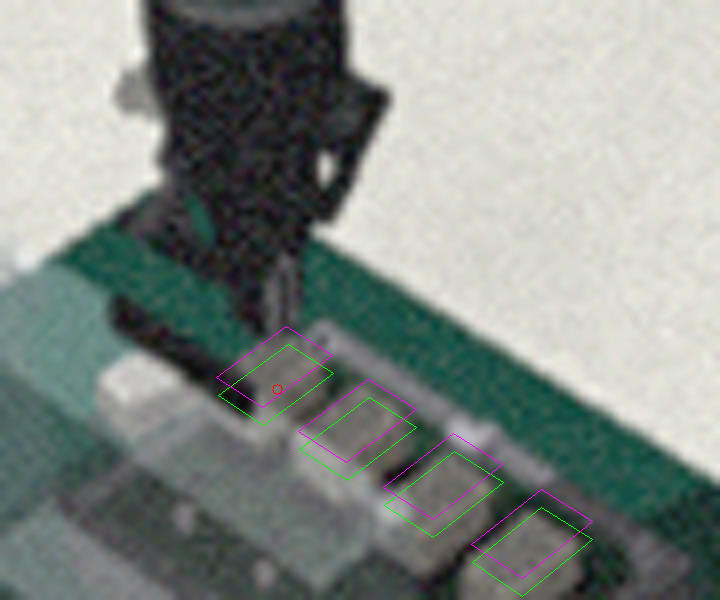

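Both cameras agree that the real fingertip is about 33 mm behind the reported TCP, so it's still at z≈0.10. The modules at y=-0.091 and -0.045 look high. I'll continue down, guided by contact.

Request:
carry_out --series '[[[0,0,4],0],[[0,0,3],0],[[0,0,2],0],[[0,0,2],0]]'

```text
clock: 4.78
position: [0.4738, -0.0905, 0.056]
ee_rot: [-0.003, 1.0, -0.005, 0.002]
contact_force: [-0.5, -0.0, 0.2]
width: -0.0002
```

Request:
carry_out --series '[[[0,0,2],0],[[0,0,2],0]]'

```text
clock: 4.95
position: [0.4737, -0.0905, 0.0514]
ee_rot: [-0.003, 1.0, -0.005, 0.002]
contact_force: [0.3, 0.0, 0.5]
width: -0.0001
```

Request:
carry_out --series '[[[0,0,2],0],[[0,0,1.5],0]]'

```text
clock: 5.12
position: [0.4736, -0.0904, 0.0473]
ee_rot: [-0.003, 1.0, -0.005, 0.001]
contact_force: [0.4, -1.3, -0.2]
width: -0.0002
```

Request:
carry_out --series '[[[0,0,1.5],0],[[0,0,1.5],0]]'

```text
clock: 5.28
position: [0.4736, -0.0904, 0.0445]
ee_rot: [-0.003, 1.0, -0.005, 0.001]
contact_force: [-2.0, -0.4, 5.9]
width: 0.0001
```

Request:
carry_out --series '[[[0,0,1.5],0],[[0,0,1.5],0]]'

```text
clock: 5.45
position: [0.4736, -0.0904, 0.0424]
ee_rot: [-0.003, 1.0, -0.005, 0.001]
contact_force: [-1.4, 0.1, 5.5]
width: 0.0001
```

Request:
carry_out --series '[[[0,0,1.5],0],[[0,0,1.5],0]]'

```text
clock: 5.62
position: [0.4736, -0.0904, 0.0404]
ee_rot: [-0.003, 1.0, -0.004, 0.002]
contact_force: [-1.4, 0.2, 5.8]
width: -0.0001
```

Request:
carry_out --series '[[[0,0,1.5],0],[[0,0,1.5],0]]'

```text
clock: 5.78
position: [0.4736, -0.0904, 0.0386]
ee_rot: [-0.003, 1.0, -0.004, 0.002]
contact_force: [-1.8, 0.4, 4.7]
width: 0.0002
```

Request:
carry_out --series '[[[0,0,1.5],0],[[0,0,1.5],0]]'

```text
clock: 5.95
position: [0.4737, -0.0905, 0.0368]
ee_rot: [-0.003, 1.0, -0.004, 0.002]
contact_force: [-2.5, 0.9, 16.1]
width: 0.0001
```

Request:
carry_out --series '[[[0,0,1.5],0],[[0,0,1.5],0]]'

```text
clock: 6.12
position: [0.4737, -0.0905, 0.0368]
ee_rot: [-0.002, 1.0, -0.004, 0.003]
contact_force: [-3.3, 1.8, 13.9]
width: 0.0002
```

The force jumped from 6 N to 15 N at reported z=0.0368, so this module is home after about 8.5 mm of travel. Next module.

Request:
carry_out --series '[[[0,0,-8],0],[[0,0,-10],0],[[0,-8,-3],0],[[0,-14,0],0],[[0,-14,0],0],[[0,-10,0],0],[[0,0,0],0],[[0,0,0],0]]'

```text
clock: 6.78
position: [0.4751, -0.0416, 0.0603]
ee_rot: [-0.002, 1.0, -0.005, 0.004]
contact_force: [0.6, -0.3, -0.7]
width: 0.0001
```

```bash
python3 - <<'E'
from h import *
to([.4728,-.0448,.049])
E
```

```text
t 6.78 pos [ 0.4751 -0.0416  0.0603] F [ 0.6 -0.3 -0.7] w 0.0001 | shift [-2.4  3.3 11.3] turn -0.13 tilt [ 0.009  0.004 -1.   ]
```

Request:
carry_out --series '[[[-2,3,3],0],[[0,0,3],0],[[0,0,2],0],[[0,0,2],0]]'

```text
clock: 7.12
position: [0.4731, -0.0457, 0.0493]
ee_rot: [-0.002, 1.0, -0.005, 0.004]
contact_force: [-0.2, 0.2, 0.6]
width: -0.0002
```

Request:
carry_out --series '[[[0,0,1.5],0],[[0,0,1.5],0],[[0,0,1.5],0]]'

```text
clock: 7.37
position: [0.4728, -0.0463, 0.0442]
ee_rot: [-0.002, 1.0, -0.006, 0.004]
contact_force: [-2.2, 1.4, 6.1]
width: -0.0001
```

Request:
carry_out --series '[[[0,0,1.5],0],[[0,0,1.5],0],[[0,0,1.5],0]]'

```text
clock: 7.62
position: [0.4729, -0.0462, 0.0408]
ee_rot: [-0.002, 1.0, -0.006, 0.004]
contact_force: [-0.5, 0.8, 5.8]
width: 0.0
```

Request:
carry_out --series '[[[0,0,1.5],0],[[0,0,1.5],0]]'

```text
clock: 7.78
position: [0.4729, -0.0462, 0.0387]
ee_rot: [-0.003, 1.0, -0.006, 0.004]
contact_force: [-1.5, 0.8, 5.6]
width: -0.0001
```

Request:
carry_out --series '[[[0,0,1.5],0],[[0,0,1.5],0]]'

```text
clock: 7.95
position: [0.4729, -0.0462, 0.0367]
ee_rot: [-0.003, 1.0, -0.007, 0.004]
contact_force: [-2.9, 1.7, 17.8]
width: 0.0
```

Request:
carry_out --series '[[[0,0,1.5],0],[[0,0,1.5],0]]'

```text
clock: 8.12
position: [0.473, -0.0463, 0.0367]
ee_rot: [-0.003, 1.0, -0.007, 0.004]
contact_force: [-3.8, 1.3, 16.5]
width: 0.0001
```

The force rose the same way here (6 N to 17 N) at the same height, after 8–9 mm of travel. Exactly two modules were loose, so all four should now be home. Next I'll lift over the lid and come in behind it.

Request:
carry_out --series '[[[0,0,-10],0],[[0,0,-30],0],[[0,-8,-38],0],[[0,-8,-38],0],[[0,-8,-38],0],[[0,0,-20],0],[[0,0,-8],0],[[0,0,0],0]]'

```text
clock: 8.78
position: [0.4707, -0.023, 0.2261]
ee_rot: [-0.003, 1.0, -0.008, 0.003]
contact_force: [0.3, 0.3, -0.9]
width: 0.0
```

```bash
python3 - <<'E'
from h import *
to([.655,-.022,.215])
E
```

```text
t 8.78 pos [ 0.4707 -0.023   0.2261] F [ 0.3  0.3 -0.9] w 0.0 | shift [184.2  -3.7  12.2] turn -0.47 tilt [ 0.006  0.006 -1.   ]
```

Before moving off, I'll use this free view from above to confirm the modules are level and check the lid tab.

```bash
python3 - <<'E'
from h import *
d=cam("wrist");s=cam("scene")
a=d["frame"]
c=cv2.resize(s["frame"][130:235,200:340],(560,420),interpolation=cv2.INTER_CUBIC)
c=cv2.convertScaleAbs(c,alpha=1.4,beta=5)
cv2.imwrite("pics/w5.png",cv2.resize(np.hstack([a,c]),(800,300)))
E
```

```text
(no output)
```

View pics/w5.png

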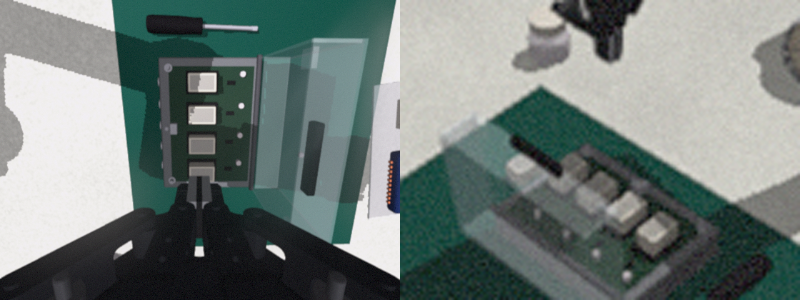

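Request:
carry_out --series '[[[25,-1,0],0],[[35,0,0],0],[[35,0,0],0],[[35,0,0],0],[[30,0,0],0],[[15,0,0],0],[[0,0,0],0],[[0,0,0],0]]'

```text
clock: 9.55
position: [0.6391, -0.0252, 0.1978]
ee_rot: [-0.006, 1.0, -0.01, -0.019]
contact_force: [0.0, 0.7, 0.2]
width: -0.0003
```

```bash
python3 - <<'E'
from h import *
to([.65,-.022,.142])
E
```

```text
t 9.55 pos [ 0.6391 -0.0252  0.1978] F [0.  0.7 0.2] w -0.0003 | shift [13.  -2.8 55.4] turn -0.69 tilt [-0.038  0.012 -0.999]
```

The picture shows four modules at the same height and the lid still open. The tool has passed over the tab without contact and I'm lowering it behind the lid.

Request:
carry_out --series '[[[16,-3,0],0],[[0,0,0],0],[[0,0,12],0],[[0,0,15],0],[[0,0,12],0],[[0,0,6],0],[[0,0,0],0]]'

```text
clock: 10.13
position: [0.639, -0.0224, 0.1429]
ee_rot: [-0.007, 0.999, -0.011, -0.031]
contact_force: [-0.0, -0.3, 1.1]
width: 0.0004
```

```bash
python3 - <<'E'
from h import *
to([.62,-.022,.142])
E
```

```text
t 10.13 pos [ 0.639  -0.0224  0.1429] F [-0.  -0.3  1.1] w 0.0004 | shift [-18.9  -0.    2.1] turn -0.78 tilt [-0.061  0.014 -0.998]
```

Request:
carry_out --series '[[[-5,0,0],0],[[-7,0,0],0],[[-7,0,0],0],[[-7,0,0],0],[[-7,0,0],0]]'

```text
clock: 10.55
position: [0.6052, -0.0222, 0.1481]
ee_rot: [-0.006, 1.0, -0.011, -0.027]
contact_force: [1.7, -0.2, 1.8]
width: 0.0
```

```bash
python3 - <<'E'
from h import *
to([.61,-.022,.145])
E
```

```text
t 10.55 pos [ 0.6052 -0.0222  0.1481] F [ 1.7 -0.2  1.8] w 0.0 | shift [ 5.  -0.3  2.9] turn -0.81 tilt [-0.054  0.013 -0.998]
```

Contact at 1.7 N means the lid is swinging. I'll follow its arc.

Request:
carry_out --series '[[[-10,0,0],0],[[-10,0,0],0],[[-10,0,0],0],[[-10,0,0],0]]'

```text
clock: 10.88
position: [0.5622, -0.0215, 0.1524]
ee_rot: [-0.006, 1.0, -0.011, -0.025]
contact_force: [1.7, -0.3, -0.9]
width: 0.0002
```

Request:
carry_out --series '[[[-10,0,1],0],[[-10,0,2],0],[[-10,0,2],0],[[-10,0,3],0]]'

```text
clock: 11.22
position: [0.5154, -0.0203, 0.1463]
ee_rot: [-0.006, 1.0, -0.011, -0.026]
contact_force: [1.4, -0.2, 0.6]
width: 0.0001
```

```bash
python3 - <<'E'
from h import *
to([.506,-.022,.139])
d=cam("scene");w=cam("wrist")["frame"]
c=cv2.resize(d["frame"][110:250,170:357],(560,420),interpolation=cv2.INTER_CUBIC)
c=cv2.convertScaleAbs(c,alpha=1.4,beta=5)
cv2.imwrite("pics/s6.png",cv2.resize(np.hstack([w,c]),(800,300)))
E
```

```text
t 11.22 pos [ 0.5154 -0.0203  0.1463] F [ 1.4 -0.2  0.6] w 0.0001 | shift [-8.9  2.   7.8] turn -0.79 tilt [-0.051  0.012 -0.999]
```

View pics/s6.png

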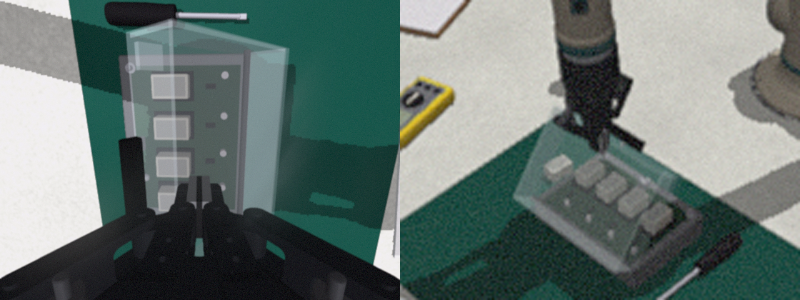

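The lid is about halfway over, with the finger behind its top edge, and the modules are seated below. Continuing down the arc.

Request:
carry_out --series '[[[-9,1,6],0],[[-9,0,7],0],[[-9,0,8],0]]'

```text
clock: 11.57
position: [0.4871, -0.0204, 0.1278]
ee_rot: [-0.006, 1.0, -0.011, -0.025]
contact_force: [0.5, -0.2, 1.5]
width: 0.0
```

Request:
carry_out --series '[[[-7,0,8],0],[[-6,0,9],0],[[-4,0,9],0]]'

```text
clock: 11.82
position: [0.4669, -0.0197, 0.1024]
ee_rot: [-0.006, 1.0, -0.011, -0.025]
contact_force: [-0.7, -0.6, 1.9]
width: -0.0003
```

```bash
python3 - <<'E'
from h import *
to([.437,-.022,.07])
E
```

```text
t 11.82 pos [ 0.4669 -0.0197  0.1024] F [-0.7 -0.6  1.9] w -0.0003 | shift [-28.1   3.3  33.8] turn -0.8 tilt [-0.05   0.012 -0.999]
```

Request:
carry_out --series '[[[-8,1,7],0],[[-7,0,7],0],[[-6,0,7],0]]'

```text
clock: 12.07
position: [0.4443, -0.02, 0.0807]
ee_rot: [-0.006, 1.0, -0.011, -0.025]
contact_force: [-0.3, 0.3, -0.4]
width: -0.0003
```

Request:
carry_out --series '[[[-5,0,5],0],[[-2,0,4],0]]'

```text
clock: 12.23
position: [0.4347, -0.0195, 0.0705]
ee_rot: [-0.006, 1.0, -0.011, -0.026]
contact_force: [-0.0, 0.8, 0.2]
width: -0.0003
```

```bash
python3 - <<'E'
from h import *
to([.428,-.022,.057])
E
```

```text
t 12.23 pos [ 0.4347 -0.0195  0.0705] F [-0.   0.8  0.2] w -0.0003 | shift [-6.   2.8 13.8] turn -0.81 tilt [-0.051  0.013 -0.999]
```

Request:
carry_out --series '[[[-5,1,2],0],[[-3,1,2],0],[[0,0,2],0]]'

```text
clock: 12.48
position: [0.4249, -0.0213, 0.0643]
ee_rot: [-0.006, 1.0, -0.011, -0.027]
contact_force: [-3.7, 0.7, 17.2]
width: 0.0003
```

Request:
carry_out --series '[[[0,0,2],0],[[0,0,2],0]]'

```text
clock: 12.65
position: [0.4238, -0.0212, 0.0618]
ee_rot: [-0.006, 1.0, -0.011, -0.027]
contact_force: [-2.1, 0.0, 7.7]
width: 0.0001
```

Request:
carry_out --series '[[[0,0,2],0],[[0,0,2],0]]'

```text
clock: 12.82
position: [0.4226, -0.0212, 0.0589]
ee_rot: [-0.006, 1.0, -0.011, -0.028]
contact_force: [-2.0, 0.4, 3.3]
width: -0.0002
```

Request:
carry_out --series '[[[0,0,2],0],[[0,0,2],0]]'

```text
clock: 12.98
position: [0.4221, -0.0212, 0.0565]
ee_rot: [-0.006, 1.0, -0.011, -0.028]
contact_force: [-6.3, 1.9, 29.6]
width: 0.0
```

Request:
carry_out --series '[[[0,0,2],0],[[0,0,2],0]]'

```text
clock: 13.15
position: [0.4221, -0.0212, 0.0567]
ee_rot: [-0.006, 1.0, -0.011, -0.028]
contact_force: [-5.0, 1.2, 20.2]
width: 0.0003
```

Hard stop at 0.0566, matching the predicted shut height of 0.057. I'll hold briefly, then let go and check.

Request:
carry_out --series '[[[0,0,1.5],0],[[0,0,1.5],0],[[0,0,1.5],0]]'

```text
clock: 13.4
position: [0.4221, -0.0212, 0.0568]
ee_rot: [-0.006, 1.0, -0.011, -0.027]
contact_force: [-4.6, 0.8, 15.5]
width: -0.0001
```

Request:
carry_out --series '[[[0,0,-5],0],[[0,0,-20],0],[[0,0,-35],0],[[0,0,-35],0],[[0,0,-35],0],[[0,0,-20],0],[[-20,0,0],0],[[0,0,0],0],[[0,0,0],0]]'

```text
clock: 14.15
position: [0.4149, -0.0237, 0.2157]
ee_rot: [-0.005, 1.0, -0.011, -0.022]
contact_force: [0.8, -0.7, -0.2]
width: 0.0002
```

```bash
python3 - <<'E'
from h import *
to([.428,-.022,.057])
d=cam("scene");w=cam("wrist")["frame"]
P=[]
for th in(0,.05):
  for y in(-.035,.035):
    P.append([.558-.166*np.cos(th)+.008*np.sin(th),-.0217+y,.042+.166*np.sin(th)+.008*np.cos(th)])
  for y in(-.105,.105):
    P.append([.558-.150*np.cos(th)+.048*np.sin(th),-.0217+y,.042+.150*np.sin(th)+.048*np.cos(th)])
q=proj(d,P);print(np.round(q,1))
u0,v0,k=235,145,6
c=cv2.resize(d["frame"][v0:v0+100,u0:u0+90],None,fx=k,fy=k,interpolation=cv2.INTER_CUBIC)
c=cv2.convertScaleAbs(c,alpha=1.5,beta=5)
g=lambda p:tuple(int(x) for x in ((p-[u0,v0]+.5)*k-.5))
for i,p in enumerate(q): cv2.circle(c,g(p),3,(0,255,0) if i<4 else (255,0,255),1)
w=cv2.resize(w,(260,195));c[:195,-260:]=c[:195,-260:]
cv2.imwrite("pics/s7.png",np.hstack([c,np.vstack([w,np.zeros((405,260,3),np.uint8)])]))
E
```

```text
t 14.15 pos [ 0.4149 -0.0237  0.2157] F [ 0.8 -0.7 -0.2] w 0.0002 | shift [ 20.   -0.4 158. ] turn -0.81 tilt [-0.043  0.011 -0.999]
[[283.9 184.2]
 [299.9 194. ]
 [265.  168.2]
 [313.9 198.2]
 [283.8 182.4]
 [299.8 192.3]
 [264.4 166.9]
 [313.4 196.9]]
```

View pics/s7.png

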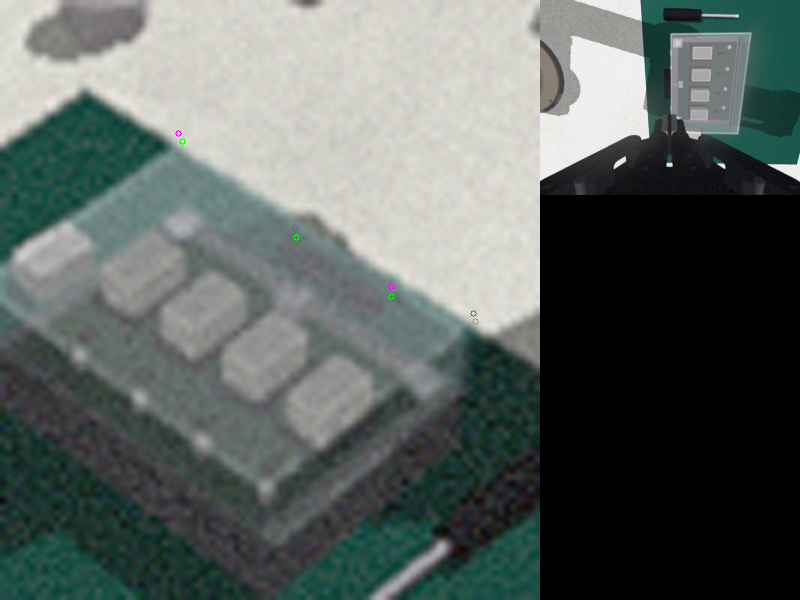

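The lid's front corners, seen at about (183,145) and (475,325), match the shut markers rather than the sprung-back ones. That difference is only about 1.4 native pixels, so I'll check by touch. If the lid had sprung back, contact would come at about 0.064.

Request:
carry_out --series '[[[10,0,25],0],[[5,0,35],0],[[0,0,35],0],[[0,0,25],0],[[0,0,10],0],[[0,0,3],0],[[0,0,0],0],[[0,0,0],0]]'

```text
clock: 14.92
position: [0.4253, -0.0222, 0.072]
ee_rot: [-0.006, 1.0, -0.011, -0.025]
contact_force: [0.8, -0.6, 0.1]
width: 0.0
```

Request:
carry_out --series '[[[0,0,3],0],[[0,0,3],0],[[0,0,3],0],[[0,0,1.5],0],[[0,0,0],0]]'

```text
clock: 15.33
position: [0.4284, -0.0228, 0.0635]
ee_rot: [-0.005, 1.0, -0.011, -0.021]
contact_force: [0.6, -0.2, 0.7]
width: 0.0003
```

Request:
carry_out --series '[[[0,0,2],0],[[0,0,2],0],[[0,0,0],0]]'

```text
clock: 15.58
position: [0.4288, -0.0229, 0.0599]
ee_rot: [-0.005, 1.0, -0.011, -0.02]
contact_force: [0.7, -0.1, -0.5]
width: 0.0001
```

No contact at 0.0599, so the lid is well below the sprung-back height and the catch is holding. I'll press it once more for certainty, then withdraw.

Request:
carry_out --series '[[[0,0,2],0],[[0,0,2],0],[[0,0,2],0],[[0,0,1.5],0]]'

```text
clock: 15.92
position: [0.4292, -0.0229, 0.0568]
ee_rot: [-0.005, 1.0, -0.011, -0.019]
contact_force: [-3.7, 0.6, 14.1]
width: 0.0001
```

Request:
carry_out --series '[[[0,0,-5],0],[[0,0,-20],0],[[0,0,-35],0],[[0,0,-35],0],[[0,0,-35],0],[[0,0,-15],0],[[0,0,0],0],[[0,0,0],0],[[0,0,0],0]]'

```text
clock: 16.67
position: [0.4332, -0.024, 0.2072]
ee_rot: [-0.005, 1.0, -0.011, -0.02]
contact_force: [0.8, -0.5, -0.7]
width: -0.0
```

```bash
python3 - <<'E'
from h import *
import pickle
to([.428,-.022,.057])
a=pickle.load(open("d0.pkl","rb"))["scene"]["frame"];b=cam("scene")["frame"]
# bystander check: change fraction where jar, driver, meter, spool, breadboard, case stand (crops, 560 px frame)
for n,(x0,x1,y0,y1) in dict(driver=(288,332,216,255),case=(338,436,288,380),board=(386,452,235,287),meter=(152,198,144,180)).items():
    print(n,round(float((cv2.absdiff(a,b)[y0:y1,x0:x1].max(2)>60).mean()),3))
manip.sign_off()
E
```

```text
t 16.67 pos [ 0.4332 -0.024   0.2072] F [ 0.8 -0.5 -0.7] w -0.0 | shift [  0.9  -0.5 150.3] turn -0.79 tilt [-0.04   0.01  -0.999]
driver 0.0
case 0.0
board 0.0
meter 0.016
the job is handed in; nothing more can be done
```

I pressed the two loose modules home, swung the lid shut until its catch held, and handed the job in at about 17 s of the 58 s allowed. No verdict is reported on hand-in.

- **Modules:** the loose ones were at y ≈ -0.091 and -0.046. Each took about 8 mm of travel at 6 N, then hit a firm stop at about 14–18 N, both at the same height. I didn't press the other two, because the task says exactly two start loose and the pictures showed them level.
- **Lid:** it reached a hard stop at the predicted shut height, with a peak reading of about 30 N. That is above the 20 N you quoted for a moving press. After I let go, the finger met nothing down to about 3 mm above the shut height, where a sprung-back lid would already have touched. A light second press met the same stop, and the arm ended clear with no contact.
- **Bystanders:** picture comparison shows the driver, case and breadboard unchanged and the meter essentially so (1.6% of pixels differ). I did not check the spare, spool or jar this way, but the arm felt nothing that would suggest a touch.
- **Disagreement:** the real fingertip is about 33 mm short of the reported TCP. Two cameras and the contact heights agree on this, so I worked by contact force. The tool also drifted to as much as 3.5° of tilt, without effect.

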